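Pack the lemon, then hold the bag clip gaping astride the carton's edge

TASK

Finish packing the cardboard carton: lower the loose lemon gently down onto the carton's floor beside the tomato (do not drop it in) and let go of it. Then squeeze the thumb plates of the spring clip that is parked on the small plywood box, lift it off, and bring it jaws down over the middle of the carton's front edge (the long side that faces you). Finish while still holding the clip there, upright, squeezed wide open, with the cardboard edge well between its jaws but the clip neither touching nor resting on the carton, so that I can slip the note in; leave the tomato, the mug and the little lidded pot where they are.

Things in the scene. Friction and masses are not known exactly. Their poses are not given: they have to be found in the camera images.
- carton: Open-topped cardboard carton, firm on the worktop: 158 mm (x) by 208 mm (y) outside, 85 mm high, walls and floor 4 mm thick (150 x 200 mm inside, 81 mm deep), hand holes in the short end walls. Origin: centre of its underside; z up, its -x side is the front (long) wall, facing the robot. A tomato lies in its -y half; the +y half is empty.
- carton_front_edge (a point): Middle of the top edge of the carton's front wall: half-way along the wall, in the middle of its 4 mm thickness, 85 mm above the worktop. x points across the wall into the carton, y along the edge, z up.
- carton_floor (a point): Middle of the carton's inner floor, 4 mm above the worktop; axes as the carton's.
- lemon: The loose lemon on the worktop: 72 mm long (its x), 57 mm wide (its y), 58 mm high, about 0.1 kg. Origin: under its middle, on the worktop at the start; z up at the start.
- lemon_center (a point): Centre of the lemon, 29 mm above its origin.
- tomato: Tomato, 69 mm across and 71 mm high, lying in the carton's -y half. Origin: centre of its underside.
- ply_box: Small open plywood box for odds and ends, fixed on the worktop: 110 mm (x) by 160 mm (y), 62 mm high, 4 mm walls; a small packet (51 mm high) and a tea light lie in it. Origin: centre of its underside. The clip sits on its front (-x) wall.
- clip: Grey plastic spring bag clip, 90 mm high, 80 g, parked jaws down on the plywood box's front wall, its pin resting on the wall's top. Origin: between the two jaw tips as parked; z up, x across the gripped wall, y along jaws and pin. Jaws 60 mm wide (y), 4 mm apart as parked, throat 40 mm deep. The frame belongs to the -x lever, which turns by half the opening when squeezed evenly.
- clip_pin (a point): Middle of the clip's hinge pin, 45 mm above the jaw tips. Above it two ribbed thumb plates, 34 mm wide (y), rise to 90 mm above the tips, leaning apart: over their outer faces about 20 mm at 55 mm, 29 mm at 73 mm, 37 mm at 90 mm above the tips. Squeezed fully together along x they stand parallel, about 14 mm over the outer faces, the pin half-way between the fingers.
- clip_lever (a joint): Opening angle between the clip's two levers: 0 as parked on the 4 mm wall, -0.09 with the jaws shut on nothing, 0.49 squeezed fully open (stop), when the jaw tips stand about 26 mm apart (inner faces). The sprung squeeze takes about 4 N at first and 10 N fully open.
- clip_tip_near (a point): Tip of the clip's jaw on its -x lever (middle of the 4 mm thick, 60 mm wide lip, at its lower edge).
- clip_tip_far (a point): Tip of the clip's jaw on its +x lever (likewise); its z runs along that lever and points up as parked.
- mug: Mug, 91 mm high, standing at the right of the work; a bystander. Origin: centre of its underside.
- pot: Little round lidded pot, 58 mm across and 50 mm high, standing near the sink, left of the lemon; a bystander. Origin: centre of its underside.
Things that resemble listed ones, but are neither listed nor needed, are in the scene too. Leave any purple or turquoise look-alike of the lemon alone.

How it is judged:
By the outcome, as a careful person would: the job done as asked, in the order asked, and still so for the second after the job is handed in, while the arm keeps its last pose, push and grip.
It also fails if it takes over 58 s, if anything falls off the work surface, if the arm or the gripper's body presses on something with over 40 N, if the wrist force passes 120 N, or if a joint passes its speed limit or range.

ROBOT

A 6-joint arm with a two-finger parallel gripper is mounted at the origin on a cart in front of the work surface, level with it; the furniture and walls round the work are solid. World frame = base frame: x ahead of the robot, y to its left, z up, the work surface at z = 0. Lengths are in m, angles in rad, forces in N, time in s.
With the tool pointing down it reaches from about 0.325 to 0.775 m from the base axis. Payload 9.3 kg.
Tool frame: the origin (TCP) lies at the very end of the fingers, on their centre line; the grasp point (between the pads) lies 19 mm behind it; z points along the fingers, y is the line along which they close (so a half turn about z gives the same grasp; the last joint's range is limited). The gripper opens to 85 mm and grips with 20 to 120 N. Pads are 22 mm wide; open, the fingers measure 114 mm over their backs; the gripper's body (76 mm by 85 mm) begins 54 mm behind the grasp point. The pads swing forward as they close: fully open they stand 13 mm farther back than shut.
Start: joints at [-1.402, 0.259, 0.021, 1.334, 0, 1.418], TCP at [0.174, -0.522, 0.231] pointing down, gripper open.
Joint ranges: [-3.04, 3.04], [-0.91, 1.82], [-1.04, 1.36], [-1.92, 1.95], [-1.52, 1.45], [-3.14, 3.14]. Speed limits (rad/s): [2.22, 2.22, 2.79, 3.14, 3.14, 3.14].

INTERFACE

Orientations are given as a rotation vector (axis times angle).
In Python, from plant import manip, optics gives the robot as it stands.
- The arm moves only by the tool apply_moves, never from a script. Its argument "rows" is text: rows parted by semicolons, each of 5 numbers parted by spaces: the shift along the tool's x, y, z in units of 30 mm (1.0 is 30 mm), then the turn about the tool's z in units of 6 degrees (1.0 is 6 degrees), then the closure, from -1 (fully open) to 1 (shut). A call has 1 to 10 rows; each row shifts and turns the commanded pose from where the row before left it, along the tool's axes as they then stand; what a row does not reach is not made up. A row lasts 1/10 s, in which the tool goes at most 50 mm and 8.59 degrees, less where a joint would pass 70% of its speed; a pose out of reach is approached as far as the arm can. A call is refused whole if a number of a shift passes 1 or a number of a turn 1, either way. A call with a gripper value outside its range is refused whole. The fingers move at their own pace and stop on an object; the grip force is fixed at half the most. Time passes only in rows, so rows that do not move let the fingers close. It gives the time, the measured TCP pose, the force, the opening and the grip force at its end, in the units of the state.
- manip.get_state(): the state, without advancing time (a new reading comes with each control period).
- optics.get_image(name): name is "scene" or "top"; returns a dict with "img" (420x560x3 uint8, red, green, blue), "fx", "fy", "cx", "cy" (pixels), "k1" (the pictures are not rectified: a ray, as slopes to the right and down, at radius r is drawn at 1 + k1 r^2 times it, then the intrinsics apply), "T" (4x4, takes a point from camera to world coordinates). Camera axes: x right, y down, z forward; pixel columns grow to the right and rows downward; lengths in m; the calibration is good to about 2 mm. A picture is of the moment at which its call begins. There is no depth.
- manip.job_done(): hands the job in; it is judged then, once.
The state is a dict: "time_s": time; "q": joint angles; "joint_vel": joint speeds; "joint_efforts": joint torques, N m; "eef_pos": TCP position; "tcp_rot": TCP orientation; "contact_force": force on the tool from outside, world axes, zero at the start; "wrist_torque": the same for the moment, N m; "finger_gap": finger opening in m; "finger_force": force on a finger pad.
Only numpy, scipy, OpenCV 4.12 (cv2) and the standard library are available. Lean on these libraries where they do the work, as an engineer would, in place of code of your own. Each camera call takes 0.05 s, during which the arm holds its last target. There are 200 camera calls.

## Working session

There is one attempt and no reset: what is moved stays moved. The work goes in short steps, Python scripts to look and compute and a tool call to move; the robot and the scene stay as the last step left them, time stands still between calls to the robot, and variables do not carry over. Pictures are saved under pics/ and viewed, at most 16 in all, crops included, and the job is handed in when it is done.

Besides the shell and the picture viewer there is one more tool, called after "Call:" as name(argument=value, ...), one argument or row to a line, values as JSON. apply_moves: Moves the arm, as the interface text tells. Its arguments: {"type":"object","properties":{"rows":{"type":"string"}},"required":["rows"]}

```bash
mkdir -p pics; cat > h.py <<'E'
import numpy as np, cv2
from plant import manip, optics
def grab(n,save=None):
    d=optics.get_image(n)
    if save: cv2.imwrite('pics/'+save,d['img'][:,:,::-1])
    return d
def ray(d,u,v):
    x,y=(u-d['cx'])/d['fx'],(v-d['cy'])/d['fy']
    a,b=x,y
    for _ in range(20):
        s=1+d['k1']*(a*a+b*b); a,b=x/s,y/s
    T=np.array(d['T']); return T[:3,3],T[:3,:3]@np.array([a,b,1.])
def onz(d,u,v,z):
    o,r=ray(d,u,v); return o+r*(z-o[2])/r[2]
def proj(d,p):
    T=np.array(d['T']); c=T[:3,:3].T@(np.array(p)-T[:3,3]); a,b=c[0]/c[2],c[1]/c[2]
    s=1+d['k1']*(a*a+b*b); return d['fx']*a*s+d['cx'],d['fy']*b*s+d['cy']
def tri(d1,p1,d2,p2):
    o1,r1=ray(d1,*p1);o2,r2=ray(d2,*p2)
    t=np.linalg.lstsq(np.c_[r1,-r2],o2-o1,rcond=None)[0]
    a,b=o1+r1*t[0],o2+r2*t[1]; return (a+b)/2,np.linalg.norm(a-b)
E
python3 - <<'E'
from h import *
for n in('scene','top'):
    d=grab(n,n+'0.png'); print(n,d['fx'],d['cx'],d['cy'],d['k1'],np.round(d['T'],3).tolist())
s=manip.get_state(); print({k:np.round(v,3).tolist() for k,v in s.items()})
E
```

```text
scene 492.0756929615027 285.8252826378999 213.54351989711301 -0.15654437335847002 [[-0.998, -0.049, 0.035, 0.426], [-0.06, 0.715, -0.697, 0.517], [0.009, -0.697, -0.717, 0.823], [0.0, 0.0, 0.0, 1.0]]
top 403.1978880040979 275.4968328881346 210.80113224369666 -0.015349012873715224 [[0.005, -0.983, 0.183, 0.333], [-1.0, -0.009, -0.021, -0.219], [0.022, -0.182, -0.983, 0.927], [0.0, 0.0, 0.0, 1.0]]
{'time_s': 0.1, 'q': [-1.402, 0.259, 0.021, 1.334, 0.0, 1.418], 'joint_vel': [-0.001, -0.001, 0.002, -0.001, -0.001, 0.001], 'joint_efforts': [0.004, -55.669, 34.507, 0.012, -0.0, 0.0], 'eef_pos': [0.174, -0.522, 0.231], 'tcp_rot': [-3.1, -0.503, 0.0], 'contact_force': [-1.334, 0.4, -0.07], 'wrist_torque': [0.003, -0.002, 0.015], 'finger_force': 0.0, 'finger_gap': 0.086}
```

View pics/scene0.png

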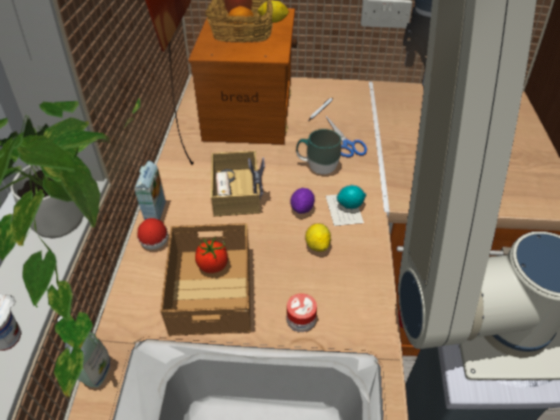

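View pics/top0.png

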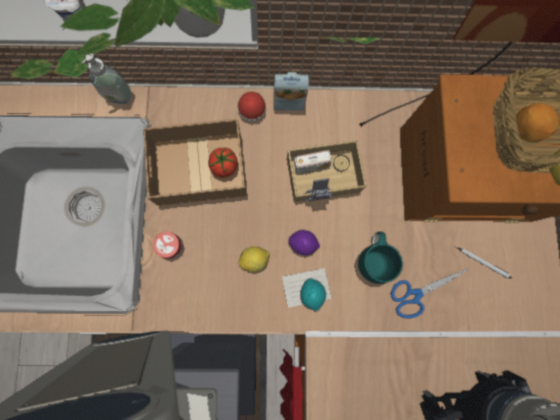

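The scene view shows the yellow lemon at (318,237), the purple look-alike at (303,200), the turquoise one at (351,197), the carton at (208,278) and the ply box with the clip at (237,182). In the top view these are at lemon (254,260), purple (304,242), turquoise (313,294), carton (197,165) and clip (319,190). There is another yellow fruit in the basket on the bread box, at scene (272,12). The loose lemon on the worktop is the yellow one at scene (318,237), since the others are purple, turquoise or not loose on the worktop.

```bash
python3 - <<'E'
from h import *
D={n:grab(n) for n in('scene','top')}
c={}
for n,roi in(('scene',(285,210,60,60)),('top',(225,235,60,50))):
    x,y,w,h=roi; hsv=cv2.cvtColor(D[n]['img'],cv2.COLOR_RGB2HSV)[y:y+h,x:x+w]
    m=cv2.inRange(hsv,(20,150,60),(35,255,255)); k,_=cv2.findContours(m,0,2); k=max(k,key=cv2.contourArea)
    M=cv2.moments(k); p=(M['m10']/M['m00']+x,M['m01']/M['m00']+y); c[n]=p
    k2=np.array([onz(D[n],q[0]+x,q[1]+y,0.029)[:2] for q in k[:,0]])
    print(n,p,cv2.fitEllipse((k2*1000).astype(np.float32)),onz(D[n],*p,.029))
print(tri(D['scene'],c['scene'],D['top'],c['top']))
t=D['top']['img'][:,:,::-1];s=D['scene']['img'][:,:,::-1]
a=cv2.resize(t[115:285,140:375],None,fx=3.4,fy=3.4,interpolation=3)
cv2.imwrite('pics/topc.png',a)
b=cv2.resize(s[145:345,155:345],None,fx=3,fy=3,interpolation=3); cv2.imwrite('pics/scc.png',b)
E
```

```text
scene (317.8219975490196, 237.23560049019608) ((391.50225830078125, -189.31622314453125), (53.53765869140625, 81.1611328125), 3.5567100048065186) [ 0.39146296 -0.18842176  0.029     ]
top (252.36438356164385, 257.2187214611872) ((394.86181640625, -187.8952178955078), (40.347251892089844, 62.76808547973633), 19.18575096130371) [ 0.39455095 -0.18696529  0.029     ]
(array([ 0.39297568, -0.1868678 ,  0.03103509]), np.float64(0.002885054020608939))
```

View pics/topc.png

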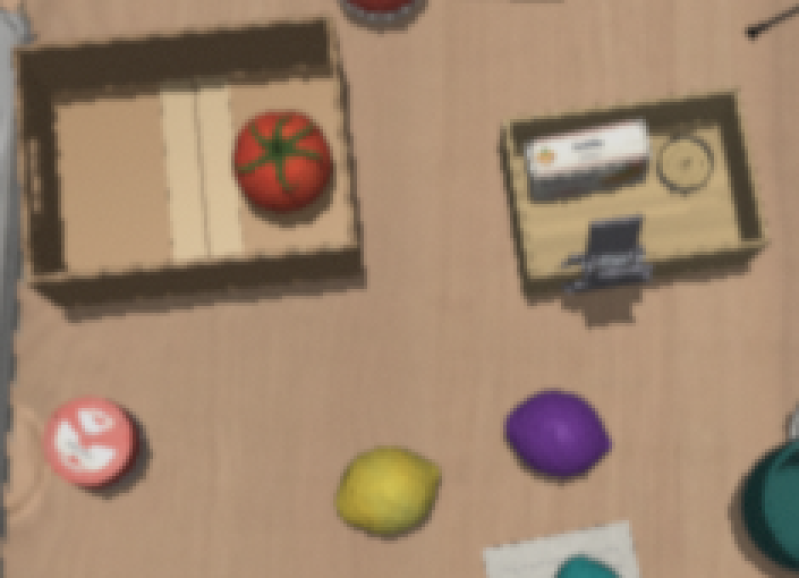

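View pics/scc.png

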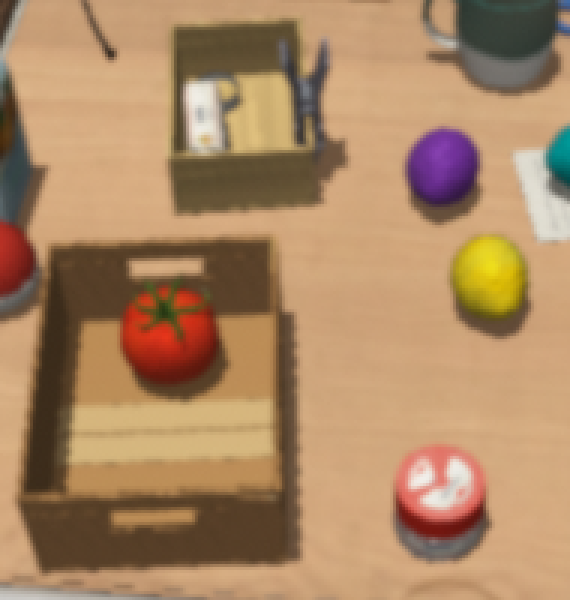

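The top crop shows the lemon at about (254,259) full-frame, with its long axis running mostly along y, tipped by about 17°. The carton's front rim runs from crop (32,280) to (360,246), and the clip's thumb plates are at crop (613,230) and (613,268). The scene crop confirms the yellow lemon at crop (490,277), with the clip plates at crop (285,42) and (323,42).

```bash
python3 - <<'E'
from h import *
D={n:grab(n) for n in('scene','top')}; S,T=D['scene'],D['top']
tc=lambda u,v:(140+(u+.5)/3.4-.5,115+(v+.5)/3.4-.5); sc=lambda u,v:(155+(u+.5)/3-.5,145+(v+.5)/3-.5)
f=lambda p:np.round(p,4)
hsv=cv2.cvtColor(T['img'],cv2.COLOR_RGB2HSV)
x,y,w,h=230,240,48,38
m=cv2.inRange(hsv[y:y+h,x:x+w],(18,135,40),(40,255,255)); m=cv2.morphologyEx(m,2,np.ones((3,3)));k,_=cv2.findContours(m,0,2);k=max(k,key=cv2.contourArea)
print(cv2.boundingRect(k),cv2.minAreaRect(k),cv2.fitEllipse(k),x,y); print('\n'.join(''.join('#' if q else '.' for q in r) for r in m))
print('carton top z=.085')
for n,p in dict(bl=(18,48),br=(330,20),fr=(360,246),fl=(32,280)).items(): print(n,f(onz(T,*tc(*p),.085)))
for n,p in dict(bl=(22,497),br=(48,240),fr=(272,238),fl=(282,495)).items(): print('s',n,f(onz(S,*sc(*p),.085)))
print('box z=.062')
for n,p in dict(bl=(503,122),br=(738,93),fr=(765,240),fl=(525,298)).items(): print(n,f(onz(T,*tc(*p),.062)))
for n,p in dict(bl=(172,155),br=(174,27),fr=(297,22),fl=(318,153)).items(): print('s',n,f(onz(S,*sc(*p),.062)))
a=cv2.resize(T['img'][155:215,280:370,::-1],None,fx=8,fy=8,interpolation=2)
b=cv2.resize(S['img'][145:220,205:275,::-1],None,fx=7,fy=7,interpolation=2)
c=np.zeros((525,1210,3),np.uint8); c[:480,:720]=a;c[:,720:]=b; cv2.imwrite('pics/clip.png',cv2.resize(c,(800,347),interpolation=cv2.INTER_AREA))
E
```

```text
(9, 7, 30, 24) ((23.379310607910156, 19.05172348022461), (25.997346878051758, 25.068870544433594), 21.801410675048828) ((23.027931213378906, 18.26938819885254), (21.15552520751953, 29.391464233398438), 68.66602325439453) 230 240
................................................
................................................
................................................
................................................
................................................
................................................
................................................
.....................#######....................
...................###########..................
................#################...............
...............###################..............
..............#######################...........
.............#########################..........
............###########################.........
............###########################.........
...........############################.........
...........############################.........
...........###########################
[... 787 characters left out ...]
.......
................................................
................................................
................................................
................................................
carton top z=.085
bl [0.6698 0.051  0.085 ]
br [ 0.6916 -0.1497  0.085 ]
fr [ 0.5405 -0.172   0.085 ]
fl [0.5166 0.0324 0.085 ]
s bl [0.6667 0.0543 0.085 ]
s br [ 0.6964 -0.152   0.085 ]
s fr [ 0.5428 -0.1647  0.085 ]
s fl [0.513  0.0408 0.085 ]
box z=.062
bl [ 0.6314 -0.2635  0.062 ]
br [ 0.6536 -0.4203  0.062 ]
fr [ 0.5529 -0.4347  0.062 ]
fl [ 0.5128 -0.2776  0.062 ]
s bl [ 0.6309 -0.2649  0.062 ]
s br [ 0.6546 -0.4153  0.062 ]
s fr [ 0.5546 -0.4283  0.062 ]
s fl [ 0.5224 -0.2745  0.062 ]
```

View pics/clip.png

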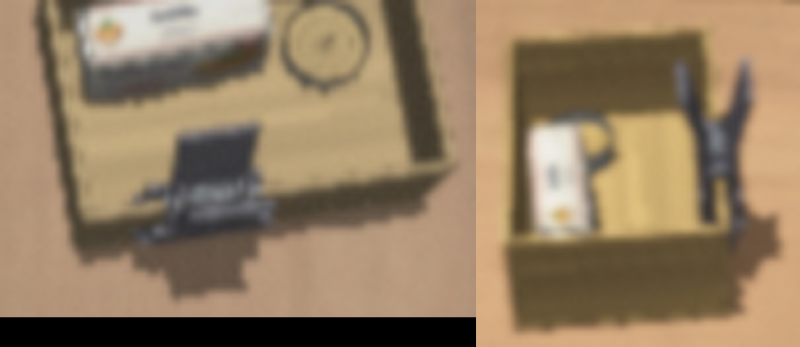

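The enlarged crop shows the clip from above with its far plate edge from (180,132) to (258,124), and the box's front rim from (78,220) to (445,167). In the scene half, the plate tops are at (680,62) and (747,62).

```bash
cat >> h.py <<'E'
from scipy.spatial.transform import Rotation as Ro
def plan(target,axis=None):
    """axis: world xy direction for tool y (either sign). prints tool-axis shifts in units and turn"""
    s=manip.get_state(); R=Ro.from_rotvec(s['tcp_rot']).as_matrix(); p=np.array(s['eef_pos'])
    d=R.T@(np.array(target)-p)/.03
    t=0
    if axis is not None:
        a=R.T@np.array([axis[0],axis[1],0]); t=np.degrees(np.arctan2(-a[0],a[1])); t=(t+90)%180-90
    print('pos',p.round(4),'tooly',R[:,1].round(3),'toolx',R[:,0].round(3),'z',R[:,2].round(3)); print('shift units',d.round(2),'turn units',round(t/6,2),'gap',round(float(s['finger_gap']),4),'ff',round(float(s['finger_force']),1),'F',np.round(s['contact_force'],1),'t',round(s['time_s'],2),'q6',np.round(s['q'],2)); return d,t/6
E
python3 - <<'E'
from h import *
D={n:grab(n) for n in('scene','top')}; S,T=D['scene'],D['top']
f=lambda p:np.round(p,4)
k=.6612
tp=lambda u,v:(280+(u/k+.5)/8-.5,155+(v/k+.5)/8-.5); sp=lambda u,v:(205+((u/k-720)+.5)/7-.5,145+(v/k+.5)/7-.5)
print('lemon',onz(T,254,259.2,.029),tri(S,(318,238),T,(254,259.2)))
print('box front rim L,R',f(onz(T,*tp(78,220),.062)),f(onz(T,*tp(445,167),.062)))
print('far plate top',f(onz(T,*tp(178,132),.112)),f(onz(T,*tp(258,124),.112)))
for n,p in dict(far=(680,62),near=(747,62)).items(): print('scene',n,f(onz(S,*sp(*p),.112)))
print('near jaw lip?',f(onz(T,*tp(140,240),.022)),f(onz(T,*tp(272,225),.022)))
print('pin scene',f(onz(S,*sp(716,130),.067)))
tc=(140+283/3.4,115+160/3.4); print('tomato',f(onz(T,*tc,.045)))
plan([.394,-.190,.11],(np.cos(.28),np.sin(.28)))
E
```

```text
lemon [ 0.39020615 -0.19064783  0.029     ] (array([ 0.39067601, -0.19051487,  0.0241567 ]), np.float64(0.00032293111363783193))
box front rim L,R [ 0.5266 -0.2782  0.062 ] [ 0.5509 -0.4325  0.062 ]
far plate top [ 0.5514 -0.3145  0.112 ] [ 0.555  -0.3463  0.112 ]
scene far [ 0.5552 -0.3439  0.112 ]
scene near [ 0.5224 -0.3461  0.112 ]
near jaw lip? [ 0.5269 -0.3079  0.022 ] [ 0.5341 -0.3656  0.022 ]
pin scene [ 0.5391 -0.346   0.067 ]
tomato [ 0.6081 -0.1182  0.045 ]
pos [ 0.1739 -0.5217  0.2312] tooly [ 0.316 -0.949 -0.   ] toolx [0.949 0.316 0.   ] z [-0.  0. -1.]
shift units [10.46 -8.17  4.04] turn units -14.6 gap 0.0855 ff 0.0 F [0.7 0.2 0.1] t 0.4 q6 [-1.4   0.26  0.02  1.33  0.    1.42]
```

Call:
apply_moves(
  rows="0.95 -0.75 0 0 -1;0.95 -0.75 0 0 -1;0.95 -0.75 0 0 -1;0.95 -0.75 0 0 -1;0.95 -0.75 0 0 -1;0.95 -0.75 0 0 -1;0.95 -0.75 0 0 -1;0.95 -0.75 0 0 -1;0.95 -0.75 0 0 -1;0.95 -0.75 0 0 -1",
)

```text
time_s: 1.4
eef_pos: [0.3737, -0.2169, 0.2315]
tcp_rot: [3.101, 0.503, 0.001]
contact_force: [0.5, -0.6, -0.8]
finger_gap: 0.0856
finger_force: 0.0
```

Call:
apply_moves(
  rows="0.9 -0.7 0 0 -1;0 0 0.1 -1 -1;0 0 0.2 -1 -1;0 0 0.2 -1 -1;0 0 0.2 -1 -1;0 0 0.2 -1 -1;0 0 0.2 -1 -1;0 0 0.2 -1 -1;0 0 0.2 -1 -1;0 0 0.2 -1 -1",
)

```text
time_s: 2.4
eef_pos: [0.3921, -0.1897, 0.1801]
tcp_rot: [2.53, 1.862, 0.0]
contact_force: [0.1, 0.2, 0.4]
finger_gap: 0.0852
finger_force: 0.0
```

Call:
apply_moves(
  rows="0 0 0.2 -1 -1;0 0 0.2 -1 -1;0 0 0.2 -1 -1;0 0 0.2 -1 -1;0 0 0.2 -1 -1;0 0 0.2 -0.6 -1;0 0 0 0 -1;0 0 0 0 -1",
)

```text
time_s: 3.2
eef_pos: [0.3921, -0.1897, 0.1444]
tcp_rot: [-1.892, -2.508, 0.0]
contact_force: [0.2, 0.6, 0.2]
finger_gap: 0.0851
finger_force: 0.0
```

```bash
python3 - <<'E'
from h import *
plan([.391,-.190,.012],(np.cos(.28),np.sin(.28)))
T=grab('top');i=T['img'][190:320,190:340,::-1]; cv2.imwrite('pics/a1.png',cv2.resize(i,None,fx=4,fy=4,interpolation=2))
E
```

```text
pos [ 0.3921 -0.1897  0.1444] tooly [ 0.962  0.274 -0.   ] toolx [-0.274  0.962  0.   ] z [-0.  0. -1.]
shift units [ 0.   -0.04  4.41] turn units -0.02 gap 0.0851 ff 0.0 F [0.2 0.6 0.2] t 3.2 q6 [-0.64  0.11 -0.4   1.06 -0.    0.65]
```

View pics/a1.png

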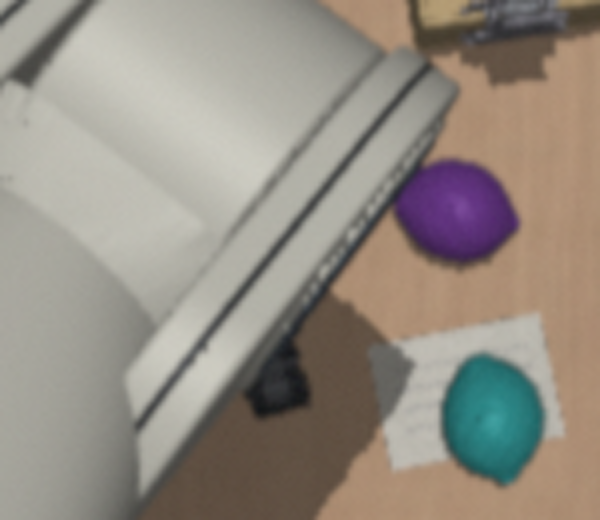

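The top view shows the arm covering the lemon, with one finger at crop (278,380), clear of the purple and turquoise fruits. The state matches the plan, so I'm descending.

Call:
apply_moves(
  rows="0 -0.04 0.8 0 -1;0 0 0.8 0 -1;0 0 0.8 0 -1;0 0 0.8 0 -1;0 0 0.6 0 -1;0 0 0.4 0 -1;0 0 0.2 0 -1;0 0 0 0 -1;0 0 0 0 -1",
)

```text
time_s: 4.15
eef_pos: [0.3913, -0.1903, 0.0128]
tcp_rot: [1.89, 2.509, -0.0]
contact_force: [-0.1, -0.2, 0.2]
finger_gap: 0.0853
finger_force: 0.0
```

Call:
apply_moves(
  rows="0 0 0 0 0;0 0 0 0 0.2;0 0 0 0 0.6;0 0 0 0 1;0 0 0 0 1;0 0 0 0 1",
)

```text
time_s: 4.75
eef_pos: [0.3913, -0.1903, 0.0134]
tcp_rot: [1.889, 2.508, -0.0]
contact_force: [-3.2, 1.7, 13.6]
finger_gap: 0.0535
finger_force: 60.4
```

Call:
apply_moves(
  rows="0 0 -0.2 0 1;0 0 -0.6 0 1;0 0 -0.8 0 1;0 0 -0.8 0 1;0 0 -0.8 0 1;0 0 -0.8 0 1;0 0 -0.8 0 1;0 0 -0.6 0 1;0 0 -0.3 0 1",
)

```text
time_s: 5.65
eef_pos: [0.3913, -0.1903, 0.1851]
tcp_rot: [1.888, 2.508, 0.0]
contact_force: [-0.1, -0.7, -0.3]
finger_gap: 0.0535
finger_force: 63.1
```

```bash
python3 - <<'E'
from h import *
plan([.599,-.011,.184],(.9917,.1285))
T=grab('scene'); cv2.imwrite('pics/a2.png',T['img'][:,:,::-1])
E
```

```text
pos [ 0.3913 -0.1903  0.1851] tooly [0.961 0.276 0.001] toolx [-0.276  0.961 -0.002] z [ 0.002 -0.001 -1.   ]
shift units [3.83 8.3  0.04] turn units 1.44 gap 0.0535 ff 63.1 F [-0.1 -0.7 -0.3] t 5.65 q6 [-0.65  0.08 -0.32  1.17  0.    0.64]
```

View pics/a2.png

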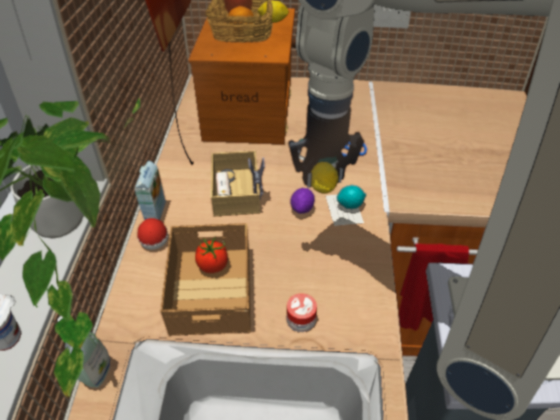

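The lemon is held clear of everything at (325,177), and the carton's empty +y half is at (212,295). I'm carrying it over there.

Call:
apply_moves(
  rows="0.2 0.4 0 0 1;0.4 0.85 0 0 1;0.4 0.85 0 0 1;0.4 0.85 0 0 1;0.4 0.85 0 0 1;0.4 0.85 0 0 1;0.4 0.85 0 0 1;0.4 0.85 0 0 1;0.4 0.85 0 0 1;0.4 0.85 0 0 1",
)

```text
time_s: 6.7
eef_pos: [0.592, -0.0128, 0.1821]
tcp_rot: [-1.889, -2.509, 0.001]
contact_force: [0.1, -0.8, -0.4]
finger_gap: 0.0532
finger_force: 63.1
```

Call:
apply_moves(
  rows="0.03 0.25 0 0 1;0 0 0 0.7 1;0 0 0 0.7 1;0 0 0 0 1;0 0 0 0 1",
)

```text
time_s: 7.2
eef_pos: [0.5981, -0.0111, 0.1828]
tcp_rot: [-2.066, -2.366, 0.001]
contact_force: [-0.1, 0.1, -1.3]
finger_gap: 0.053
finger_force: 63.1
```

```bash
python3 - <<'E'
from h import *
plan([.599,-.011,.018],(.9917,.1285))
S=grab('scene');T=grab('top')
# carton rim re-fit in the views
a=cv2.resize(S['img'][200:350,140:280,::-1],None,fx=4,fy=4,interpolation=2); cv2.imwrite('pics/a3.png',a)
E
```

```text
pos [ 0.5981 -0.0111  0.1828] tooly [ 0.991  0.135 -0.001] toolx [-0.135  0.991  0.   ] z [-0.001  0.    -1.   ]
shift units [-0.    0.03  5.49] turn units 0.06 gap 0.053 ff 63.1 F [-0.1  0.1 -1.3] t 7.2 q6 [-0.16  0.36  0.04  1.26 -0.    1.28]
```

View pics/a3.png

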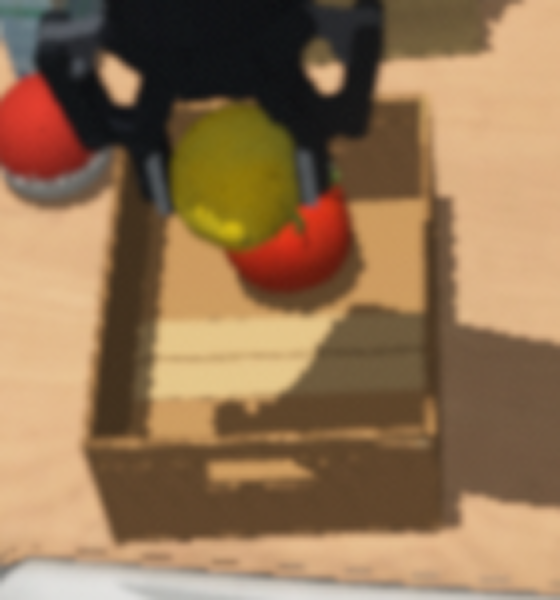

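The lemon hangs at (240,175) above the carton. The carton corners are at (90,440), (437,438), (425,97) and (120,97), and the tomato is behind. I'm lowering now.

Call:
apply_moves(
  rows="0 0.03 0.4 0 1;0 0 0.8 0 1;0 0 0.8 0 1;0 0 0.8 0 1;0 0 0.8 0 1;0 0 0.7 0 1;0 0 0.5 0 1;0 0 0.3 0 1;0 0 0 0 1;0 0 0 0 1",
)

```text
time_s: 8.3
eef_pos: [0.5996, -0.0108, 0.0305]
tcp_rot: [2.068, 2.364, 0.0]
contact_force: [0.0, -0.3, -0.7]
finger_gap: 0.0532
finger_force: 63.2
```

Call:
apply_moves(
  rows="0 0 0.06 0 1;0 0 0.06 0 1;0 0 0 0 1",
)

```text
time_s: 8.6
eef_pos: [0.5995, -0.0107, 0.0269]
tcp_rot: [2.068, 2.364, 0.0]
contact_force: [-0.7, 0.5, -1.0]
finger_gap: 0.053
finger_force: 63.2
```

Call:
apply_moves(
  rows="0 0 0.06 0 1;0 0 0.06 0 1;0 0 0.06 0 1;0 0 0 0 1",
)

```text
time_s: 9.0
eef_pos: [0.5993, -0.0107, 0.0209]
tcp_rot: [-2.068, -2.364, 0.0]
contact_force: [-0.8, 0.1, -0.9]
finger_gap: 0.0534
finger_force: 63.2
```

Call:
apply_moves(
  rows="0 0 0.04 0 1;0 0 0.04 0 1;0 0 0 0 1",
)

```text
time_s: 9.3
eef_pos: [0.5993, -0.0107, 0.0187]
tcp_rot: [-2.068, -2.364, 0.0]
contact_force: [-0.2, -0.5, -0.7]
finger_gap: 0.0535
finger_force: 63.2
```

Call:
apply_moves(
  rows="0 0 0.04 0 1;0 0 0.04 0 1;0 0 0 0 1",
)

```text
time_s: 9.6
eef_pos: [0.5995, -0.0107, 0.0176]
tcp_rot: [2.068, 2.364, 0.001]
contact_force: [-3.3, -0.3, 9.6]
finger_gap: 0.0532
finger_force: 64.2
```

Contact with the floor, 9.6 N. I'm releasing it gradually.

Call:
apply_moves(
  rows="0 0 0 0 -0.2;0 0 0 0 -0.4;0 0 0 0 -0.6;0 0 0 0 -0.8;0 0 0 0 -0.9;0 0 0 0 -0.9",
)

```text
time_s: 10.2
eef_pos: [0.5994, -0.0107, 0.0164]
tcp_rot: [-2.068, -2.364, 0.0]
contact_force: [-0.3, -0.2, -0.4]
finger_gap: 0.0813
finger_force: 0.0
```

Call:
apply_moves(
  rows="0 0 -0.2 0 -0.9;0 0 -0.5 0 -0.9;0 0 -0.8 0 -0.9;0 0 -0.9 0 -0.9;0 0 -0.9 0 -0.9;0 0 -0.9 0 -0.9;0 0 -0.9 0 -0.9;0 0 -0.9 0 -0.9;0 0 -0.5 0 -0.9;0 0 0 0 -0.9",
)

```text
time_s: 11.2
eef_pos: [0.6003, -0.0108, 0.2142]
tcp_rot: [2.066, 2.362, 0.004]
contact_force: [-0.1, -0.1, 0.2]
finger_gap: 0.0813
finger_force: 0.0
```

```bash
python3 - <<'E'
from h import *
plan([.5365,-.331,.2],(.989,.148))
S=grab('scene')
hsv=cv2.cvtColor(S['img'],cv2.COLOR_RGB2HSV)[200:350,140:280]
m=cv2.inRange(hsv,(22,150,60),(35,255,255)); k,_=cv2.findContours(m,0,2);k=max(k,key=cv2.contourArea);M=cv2.moments(k)
p=(140+M['m10']/M['m00'],200+M['m01']/M['m00']); print(p,cv2.contourArea(k),onz(S,*p,.033))
E
```

```text
pos [ 0.6003 -0.0108  0.2142] tooly [0.991 0.133 0.004] toolx [-0.133  0.991 -0.001] z [ 0.004 -0.001 -1.   ]
shift units [-10.29  -3.53   0.47] turn units -0.15 gap 0.0813 ff 0.0 F [-0.1 -0.1  0.2] t 11.2 q6 [-0.16  0.35  0.11  1.33  0.    1.28]
(208.39141180105037, 297.38307074451654) 539.5 [ 0.59998406 -0.01493027  0.033     ]
```

The lemon rests on the floor at (0.600,-0.013), as intended. Next is the clip.

Call:
apply_moves(
  rows="-0.5 -0.15 0 0 -0.9;-0.9 -0.33 0 0 -0.9;-0.98 -0.34 0 0 -0.9;-0.98 -0.34 0 0 -0.9;-0.98 -0.34 0 0 -0.9;-0.98 -0.34 0 0 -0.9;-0.98 -0.34 0 0 -0.9;-0.98 -0.34 0 0 -0.9;-0.98 -0.34 0 0 -0.9;-0.98 -0.34 0 0 -0.9",
)

```text
time_s: 12.25
eef_pos: [0.5398, -0.2999, 0.21]
tcp_rot: [-2.068, -2.362, 0.001]
contact_force: [0.3, -0.1, 0.2]
finger_gap: 0.0814
finger_force: 0.0
```

Call:
apply_moves(
  rows="-0.7 -0.22 0.2 -0.15 -0.9;-0.34 -0.1 0.2 0 -0.9;0 0 0 0 -0.9;0 0 0 0 -0.9;0 0 0 0 -0.9",
)

```text
time_s: 12.75
eef_pos: [0.5362, -0.3294, 0.1996]
tcp_rot: [-2.049, -2.381, -0.0]
contact_force: [0.5, 0.1, -0.4]
finger_gap: 0.0812
finger_force: 0.0
```

```bash
python3 - <<'E'
from h import *
plan([.5365,-.331,.077],(.989,.148))
S=grab('scene'); T=grab('top')
a=cv2.resize(S['img'][130:230,190:330,::-1],None,fx=5,fy=5,interpolation=2); cv2.imwrite('pics/a4.png',a)
# predicted clip plate-top corners and pads
E
```

```text
pos [ 0.5362 -0.3294  0.1996] tooly [0.989 0.149 0.   ] toolx [-0.149  0.989  0.   ] z [ 0.  0. -1.]
shift units [-0.05  0.    4.09] turn units 0.01 gap 0.0812 ff 0.0 F [ 0.5  0.1 -0.4] t 12.75 q6 [-0.68  0.4   0.16  1.32  0.    0.74]
```

View pics/a4.png

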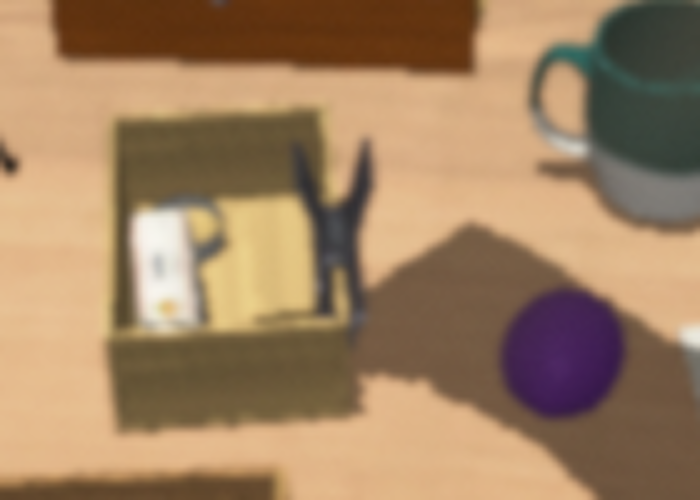

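The view shows the clip's plates at crop (297,145) and (366,143) and its pin at (337,240). The gripper is out of frame above, and the plate positions agree with the earlier ones. I'm descending around the plates.

Call:
apply_moves(
  rows="-0.05 0 0.4 0 -0.9;0 0 0.7 0 -0.9;0 0 0.7 0 -0.9;0 0 0.7 0 -0.9;0 0 0.6 0 -0.9;0 0 0.5 0 -0.9;0 0 0.3 0 -0.9;0 0 0.19 0 -0.9;0 0 0 0 -0.9;0 0 0 0 -0.9",
)

```text
time_s: 13.85
eef_pos: [0.5364, -0.3321, 0.0773]
tcp_rot: [2.049, 2.38, 0.0]
contact_force: [0.6, 0.4, -0.3]
finger_gap: 0.0812
finger_force: 0.0
```

```bash
python3 - <<'E'
from h import *
plan([.5365,-.331,.077],(.989,.148))
S=grab('scene'); 
a=cv2.resize(S['img'][110:210,190:330,::-1],None,fx=5,fy=5,interpolation=2); cv2.imwrite('pics/a5.png',a)
print(onz(S,256.9,177.5,.067))
E
```

```text
pos [ 0.5364 -0.3321  0.0773] tooly [0.989 0.149 0.001] toolx [-0.149  0.989 -0.001] z [ 0.001 -0.001 -1.   ]
shift units [0.03 0.01 0.01] turn units 0.01 gap 0.0812 ff 0.0 F [ 0.6  0.4 -0.3] t 13.85 q6 [-0.69  0.47 -0.05  1.04 -0.    0.73]
[ 0.53623339 -0.32913256  0.067     ]
```

View pics/a5.png

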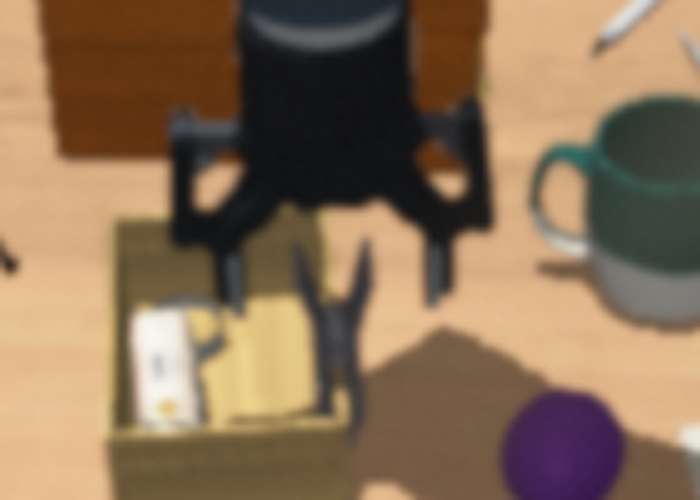

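The pads are at crop (235,280) and (440,280), centred about the plates (297 to 366). I'm squeezing step by step.

Call:
apply_moves(
  rows="0 0 -0.07 0 -0.5;0 0 0 0 -0.2;0 0 0 0 0;0 0 0 0 0.15;0 0 0 0 0.3;0 0 0 0 0.4;0 0 0 0 0.5;0 0 0 0 0.6;0 0 0 0 0.6",
)

```text
time_s: 14.8
eef_pos: [0.5369, -0.3325, 0.0805]
tcp_rot: [2.048, 2.378, 0.0]
contact_force: [-1.0, 1.1, 10.7]
finger_gap: 0.0172
finger_force: 8.3
```

Call:
apply_moves(
  rows="0 0 0 0 0.65;0 0 0 0 0.7;0 0 0 0 0.8;0 0 0 0 1;0 0 0 0 1;0 0 0 0 1",
)

```text
time_s: 15.4
eef_pos: [0.5373, -0.3324, 0.0809]
tcp_rot: [2.047, 2.378, 0.001]
contact_force: [1.5, 1.4, 11.6]
finger_gap: 0.0126
finger_force: 60.4
```

Call:
apply_moves(
  rows="0 0 -0.15 0 1;0 0 -0.3 0 1;0 0 -0.5 0 1;0 0 -0.7 0 1;0 0 -0.8 0 1;0 0 -0.8 0 1;0 0 -0.6 0 1;0 0 -0.3 0 1;0 0 0 0 1;0 0 0 0 1",
)

```text
time_s: 16.4
eef_pos: [0.5359, -0.3318, 0.2026]
tcp_rot: [-2.049, -2.38, 0.0]
contact_force: [-0.3, -0.2, -1.8]
finger_gap: 0.0127
finger_force: 58.9
```

```bash
python3 - <<'E'
from h import *
plan([.529,-.0665,.2],(.9917,.1285))
S=grab('scene'); T=grab('top')
a=cv2.resize(S['img'][90:190,190:330,::-1],None,fx=5,fy=5,interpolation=2); cv2.imwrite('pics/a6.png',a)
# carton rim: brightness profile across the front rim in both views, for line fit
for n,d in(('s',S),('t',T)):
    g=cv2.cvtColor(d['img'],cv2.COLOR_RGB2HSV); cv2.imwrite(f'/tmp/{n}.png',d['img'][:,:,::-1])
b=cv2.resize(T['img'][110:215,135:260,::-1],None,fx=6,fy=6); cv2.imwrite('/tmp/tc.png',b)
E
```

```text
pos [ 0.5359 -0.3318  0.2026] tooly [ 0.989  0.148 -0.001] toolx [-0.148  0.989  0.001] z [-0.001  0.001 -1.   ]
shift units [8.78 1.09 0.09] turn units 0.19 gap 0.0127 ff 58.9 F [-0.3 -0.2 -1.8] t 16.4 q6 [-0.69  0.41  0.17  1.33 -0.    0.73]
```

View pics/a6.png

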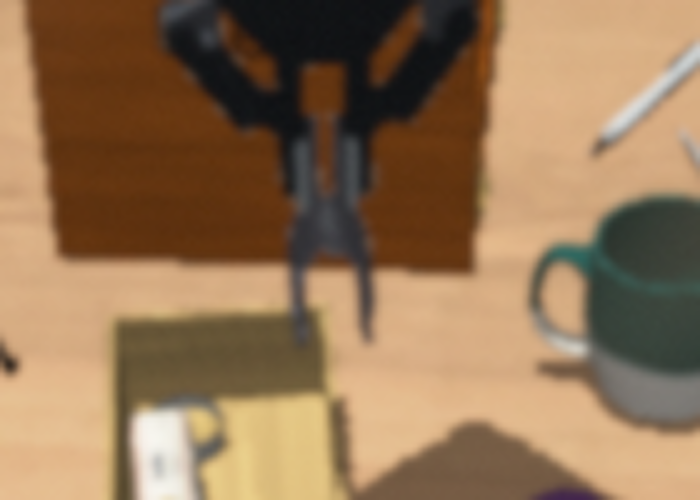

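The clip hangs upright and wide open, with tips at crop (302,345) and (366,340) and the pin at (328,225). I'm carrying it above the carton's front edge.

Call:
apply_moves(
  rows="0.4 0.05 0 0.19 1;0.8 0.1 0 0 1;0.9 0.11 0 0 1;0.9 0.11 0 0 1;0.9 0.11 0 0 1;0.9 0.11 0 0 1;0.9 0.11 0 0 1;0.9 0.11 0 0 1;0.9 0.11 0 0 1;0.8 0.1 0 0 1",
)

```text
time_s: 17.5
eef_pos: [0.5337, -0.0797, 0.2026]
tcp_rot: [-2.072, -2.359, 0.001]
contact_force: [0.5, 0.1, -0.5]
finger_gap: 0.0127
finger_force: 58.9
```

Call:
apply_moves(
  rows="0.45 0 0 0 1;0 0 0 0 1;0 0 0 0 1;0 0 0 0 1",
)

```text
time_s: 17.9
eef_pos: [0.5325, -0.0685, 0.2031]
tcp_rot: [-2.074, -2.359, 0.001]
contact_force: [-0.1, -0.6, -0.5]
finger_gap: 0.0131
finger_force: 58.9
```

```bash
python3 - <<'E'
from h import *
plan([.529,-.0665,.122],(.9917,.1285))
S=grab('scene')
a=cv2.resize(S['img'][200:340,150:290,::-1],(590,590),interpolation=2)
# reference dots: estimated corners & edge middle
b=a.copy()
for p in([.5295,-.0665,.085],[.5417+.002,-.168,.085],[.515+.002,.0366,.085]):
    u,v=proj(S,p); k=590/140; cv2.circle(b,(int((u+.5-150)*k),int((v+.5-200)*k)),3,(255,0,0),1)
cv2.imwrite('pics/a7.png',b)
E
```

```text
pos [ 0.5325 -0.0685  0.2031] tooly [ 0.992  0.128 -0.   ] toolx [-0.128  0.992 -0.   ] z [-0. -0. -1.]
shift units [ 0.08 -0.11  2.7 ] turn units -0.0 gap 0.0131 ff 58.9 F [-0.1 -0.6 -0.5] t 17.9 q6 [-0.28  0.25 -0.07  1.26 -0.    1.16]
```

View pics/a7.png

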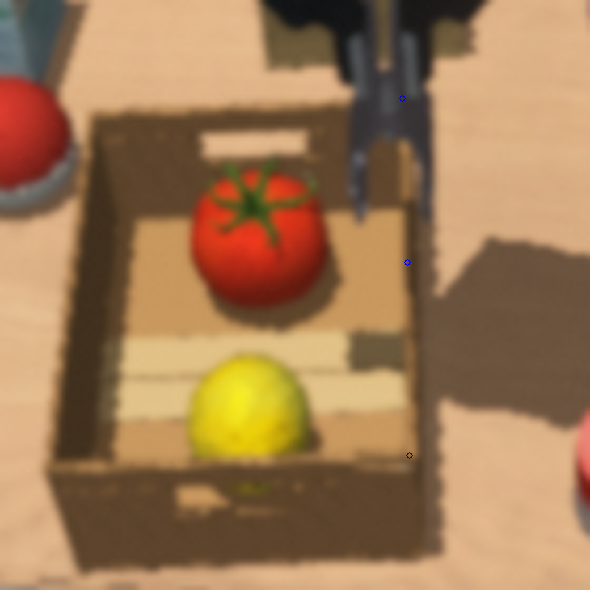

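Lemon and tomato lie side by side on the carton floor. The clip tips are at (358,215) and (425,215) in the crop. My rim-mid dot at (407,262) falls within about 2 mm of the rim line at (411,262). I'm lowering to just above the edge and checking alignment there.

Call:
apply_moves(
  rows="0.08 -0.13 0.3 0 1;0 0 0.5 0 1;0 0 0.5 0 1;0 0 0.3 0 1;0 0 0.15 0 1;0 0 0 0 1;0 0 0 0 1",
)

```text
time_s: 18.65
eef_pos: [0.5285, -0.0659, 0.1513]
tcp_rot: [2.073, 2.36, 0.0]
contact_force: [-0.6, 0.4, -0.3]
finger_gap: 0.0127
finger_force: 58.9
```

```bash
python3 - <<'E'
from h import *
plan([.5283,-.0665,.122],(.9917,.1285))
S=grab('scene');T=grab('top')
a=cv2.resize(S['img'][215:275,205:285,::-1],(800,600),interpolation=2)
b=cv2.resize(T['img'][115:215,135:260,::-1],None,fx=3.2,fy=3.2,interpolation=2)
h=np.zeros((600,800,3),np.uint8); h[:300,:400]=cv2.resize(a,(400,300),interpolation=3); h[300:,:400]=cv2.resize(S['img'][200:345,145:290,::-1],(400,300)); h[:320,400:]=b
cv2.imwrite('pics/a8.png',h)
E
```

```text
pos [ 0.5285 -0.0659  0.1513] tooly [0.992 0.129 0.   ] toolx [-0.129  0.992 -0.   ] z [ 0.001 -0.    -1.   ]
shift units [-0.02 -0.01  0.98] turn units 0.0 gap 0.0127 ff 58.9 F [-0.6  0.4 -0.3] t 18.65 q6 [-0.28  0.27 -0.18  1.13 -0.    1.16]
```

View pics/a8.png

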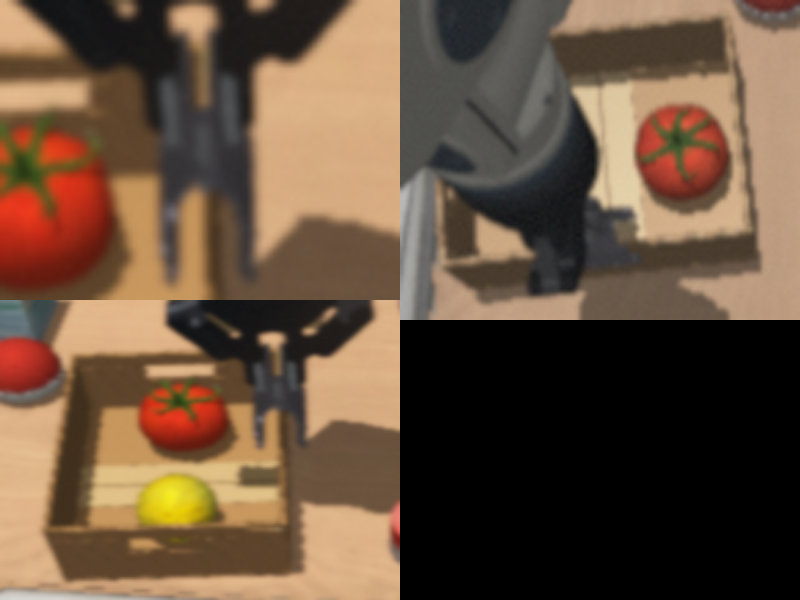

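The zoom shows the tips at (172,280) and (247,278), midpoint 209. The rim line is at about (212,290), so the clip is centred over the edge. I'm checking the tip height before the final lowering.

```bash
python3 - <<'E'
from h import *
S=grab('scene'); o,r=ray(S,246.6,270.8)
for yo in(.027,.03,.033): print((o+r*((-.0659+yo-o[1])/r[1])).round(4))
E
```

```text
[ 0.5253 -0.0389  0.0931]
[ 0.5248 -0.0359  0.097 ]
[ 0.5242 -0.0329  0.1009]
```

Tips are at z≈0.094, close to the expected 0.092, and x agrees. I'm lowering 33 mm, which puts the edge about 24 mm deep in the 40 mm throat.

Call:
apply_moves(
  rows="0 0 0.2 0 1;0 0 0.25 0 1;0 0 0.25 0 1;0 0 0.2 0 1;0 0 0.12 0 1;0 0 0.06 0 1;0 0 0 0 1;0 0 0 0 1;0 0 0 0 1",
)

```text
time_s: 19.7
eef_pos: [0.5284, -0.0658, 0.1187]
tcp_rot: [2.073, 2.36, 0.0]
contact_force: [-0.4, 0.4, -0.4]
finger_gap: 0.0126
finger_force: 58.9
```

```bash
python3 - <<'E'
from h import *
plan([.5283,-.0665,.119],(.9917,.1285))
S=grab('scene');T=grab('top')
a=cv2.resize(S['img'][225:295,200:290,::-1],(400,311),interpolation=2)
h=np.zeros((600,800,3),np.uint8); h[:311,:400]=a; h[:300,400:]=cv2.resize(S['img'][145:345,145:411,::-1],(400,300)); h[312:,:360]=cv2.resize(T['img'][130:210,170:270,::-1],(360,288),interpolation=2); h[312:,400:]=cv2.resize(T['img'][90:310,140:445,::-1],(400,288))
cv2.imwrite('pics/a9.png',h)
E
```

```text
pos [ 0.5284 -0.0658  0.1187] tooly [0.992 0.129 0.   ] toolx [-0.129  0.992 -0.   ] z [ 0. -0. -1.]
shift units [-0.02 -0.01 -0.01] turn units 0.0 gap 0.0126 ff 58.9 F [-0.4  0.4 -0.4] t 19.7 q6 [-0.28  0.29 -0.23  1.05 -0.    1.16]
```

View pics/a9.png

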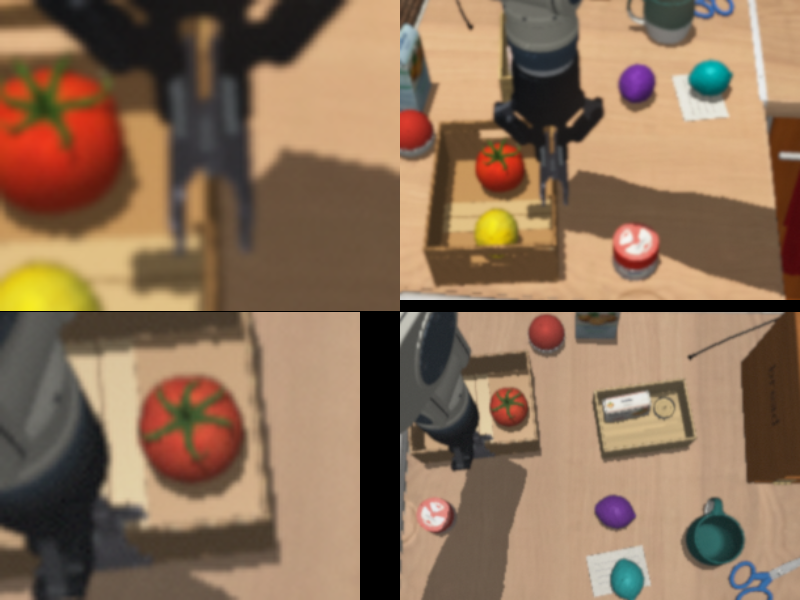

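The rim at (209,215) runs between the jaws at (178,245) and (247,245) and centred. There is no contact force, and the lemon, tomato, pot and mug are in place. I'm handing in.

```bash
python3 -c "
from plant import manip
print(manip.job_done())"
```

```text
the job is handed in; nothing more can be done
None
```

The job is handed in: the lemon is on the carton floor beside the tomato, and the arm is holding the clip upright and wide open over the middle of the front edge, with no contact force at the last reading (19.7 s on the robot's clock).

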